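Leak-test a jar: load the vacuum tester and hold its pump drawn

TASK

Leak-test the squat capped jar: stand it upright in the tester's open drawer, let go of it, and push the drawer fully shut. Then take the pump rod by its black knob and draw it straight up about 50 mm, until the dark band on the rod stands just clear of the pump block's mouth, keeping it upright in line with its snug bore: do not let it lean, force it sideways or pull it right out. Finish while still holding the rod still at that height; leave the bottle, spot plate and watch glass where they are.

Things in the scene. Friction and masses are not known exactly. Their poses are not given: they have to be found in the camera images.
- tester: white steel cabinet of the leak tester, fixed, 165 (own x) by 150 (y) by 100 mm high, origin at the centre of its underside on the work surface; its own -x is the front, where the drawer opens; the pump block stands behind its back. It may be placed and turned differently each time
- tester_drawer0 (a joint): opening of the tester's only drawer in m: 0 fully shut, at most 0.105; starts 0.085 to 0.105 open and slides along the tester's own x (towards -x to open), with about 1 N friction and light damping (4 N s/m), stays where it is left; fully shut means within 6 mm
- drawer_floor (a point): centre of the drawer's inner floor, 22 mm above the work surface, moving with it; axes as the tester's. Inside 120 (x) by 108 mm (y), walls 56 mm high; front panel's outer face 81 mm towards -x, its top edge 67 mm above this floor. The 100 mm high cabinet covers the rear: opened by q, the uncovered inside runs from 60 mm in front (-x) of this point to (66 mm - q) in front of it
- tester_drawer0_handle (a point): middle of the drawer's bar handle: a level steel bar 11 mm thick, 75 mm long along the tester's y, 62 mm above the work surface, 35 mm off the drawer's front face, moving with the drawer; push on it towards +x of the tester to shut the drawer
- jar: squat amber jar with a white screw cap, 41 mm across and 48 mm high, about 90 g, loose, standing upright on the work surface at the start; origin at the centre of its underside, z up its axis
- pump: aluminium pump block, 44 by 44 mm and 110 mm high, fixed behind the tester (125 mm along +x of the tester's origin); origin at the centre of its underside, its upright round bore (19.5 mm wide, 90 mm deep, floor 20 mm above the origin) opens in the middle of its top
- bore_mouth (a point): centre of the bore's mouth in the pump block's top face, 110 mm above the work surface
- rod: loose steel pump rod, 18 mm across, about 250 g, round black knob on top (30 mm across, 102 to 136 mm above the lower end); origin at the centre of its lower end, z up. At the start it rests on the bore's floor: origin 20 mm, knob 122 to 156 mm above the work surface. A dark band spans 40 to 48 mm above its lower end: raised 50 mm, its lower edge is level with the mouth. Drops when let go
- bottle: taller amber bottle with shoulder and white cap, 44 mm across, 100 mm high, loose; a bystander that may stand in either of the places where the jar may stand; origin at the centre of its underside
- spot_plate: white ceramic spot plate, 90 by 120 by 12 mm, loose, a bystander; origin at the centre of its underside
- watch_glass: shallow watch glass, 84 mm across, 12 mm high, loose, a bystander; origin at the centre of its underside
Mind the look-alikes: they are no part of the job. What is shaped like the jar but purple is not meant.

How it is judged:
On the way, in this order (a step that is already met when the one before it is completed fails the run):
1. the jar stands upright on the drawer's floor, let go (x of jar in the frame of drawer_floor between -0.06 and 0.06 m and y of jar in the frame of drawer_floor between -0.05 and 0.05 m and z of jar in the frame of drawer_floor between -0.006 and 0.008 m and angle between jar's own z axis and vertical below 0.15 rad and contact force between the fingers and jar below 0.05 N), for 0.2 s.
2. the drawer is fully shut with the jar standing in it (all of step 1 and value of joint tester_drawer0 below 0.006 m), for 0.2 s.
At the end, for the whole second after the job is handed in: Jar upright (0.15 rad) on the drawer floor, drawer shut within 6 mm; the fingers hold the rod still, raised 43 to 62 mm, within 4 mm of the bore's axis, leaning under 0.035 rad, pressing on the block with under 10 N (x of jar in the frame of drawer_floor between -0.06 and 0.06 m and y of jar in the frame of drawer_floor between -0.05 and 0.05 m and z of jar in the frame of drawer_floor between -0.006 and 0.008 m and angle between jar's own z axis and vertical below 0.15 rad and value of joint tester_drawer0 below 0.006 m and z of rod in the frame of pump between 0.063 and 0.082 m and angle between the z axis of rod and the z axis of pump, either way round below 0.035 rad and horizontal distance between rod and bore_mouth below 0.004 m and contact force between the fingers and rod above 1 N and contact force between rod and pump below 10 N and linear speed of rod below 0.01 m/s); the arm keeps its last pose, push and grip.
It fails at once if the rod is drawn (more than 15 mm) while the drawer is not shut (z of rod in the frame of pump above 0.035 m and value of joint tester_drawer0 above 0.012 m).
It fails at once if the rod is pulled right out of the bore (raised more than 85 mm) (z of rod in the frame of pump above 0.105 m).
It fails at once if the rod is forced sideways: more than 25 N between rod and pump block while it is raised (z of rod in the frame of pump above 0.025 m and contact force between rod and pump above 25 N).
It fails at once if a bystander is displaced by more than 30 mm (distance of any of bottle, spot_plate, watch_glass from where it was at the start of the episode above 0.03 m).
It also fails if it takes over 61 s, if anything falls off the work surface, if the arm or the gripper's body presses on something with over 40 N, if the wrist force passes 120 N, or if a joint passes its speed limit or range.

ROBOT

A 6-joint arm with a two-finger parallel gripper is mounted at the origin on the work surface. World frame = base frame: x ahead of the robot, y to its left, z up, the work surface at z = 0. Lengths are in m, angles in rad, forces in N, time in s.
With the tool pointing down it reaches from about 0.35 to 0.85 m from the base axis. Payload 8.1 kg.
Tool frame: the origin (TCP) lies at the very end of the fingers, on their centre line; the grasp point (between the pads) lies 19 mm behind it; z points along the fingers, y is the line along which they close (so a half turn about z gives the same grasp; the last joint's range is limited). The gripper opens to 93 mm and grips with 3 to 60 N. Pads are 15 mm wide; open, the fingers measure 128 mm over their backs; the gripper's body (75 mm by 188 mm) begins 65 mm behind the grasp point.
Start: joints at [-1.398, 0.13, 1.488, -0, 1.523, -0.085], TCP at [0.153, -0.58, 0.219] pointing down, gripper open.
Joint ranges: [-2.96, 2.96], [-0.89, 2.26], [0.02, 2.5], [-1.34, 4.48], [0, 2.73], [-2.66, 2.66]. Speed limits (rad/s): [2.39, 2.39, 2.79, 3.14, 3.14, 3.14].

INTERFACE

Orientations are given as a rotation vector (axis times angle).
In Python, from plant import robot gives the robot as it stands. The module is installed in compiled form; this text tells all that it offers.
- The arm moves only by the tool play_rows, never from a script. Its argument "increments" is text: rows parted by semicolons, each of 5 numbers parted by spaces: the shift along the tool's x, y, z in mm, then the turn about the tool's z in degrees, then the closure, from -1 (fully open) to 1 (shut). In form: dx dy dz yaw claw; .... A call has 1 to 20 rows; each row is the pose to reach, as a shift and turn from the pose commanded when the call began, along the tool's axes at that moment; what a row does not reach only later rows make up. A row lasts 1/10 s, in which the tool goes at most 50 mm and 8.59 degrees, less where a joint would pass 70% of its speed; a pose out of reach is approached as far as the arm can. A call with a gripper value outside its range is refused whole. The fingers move at their own pace and stop on an object; "force" is the grip in N (left out, the last holds). Time passes only in rows, so rows that repeat a pose let the fingers close. It gives the time, the measured TCP pose, the force, the opening and the grip force at its end, in the units of the state.
- robot.read_state(): the state, without advancing time (a new reading comes with each control period).
- robot.read_camera(name): name is "side" or "top" or "wrist"; returns the picture (420x560x3 uint8, blue, green, red); there is no depth.
- robot.calibration(name): a dict with "vertical_fov" (degrees; the focal length in pixels is half the picture's height over the tangent of half this angle, whatever the lens; pixels are square), "cx", "cy" (the principal point, pixels), "rvec" (rotation vector, rad) and "tvec" (3), from world to camera coordinates, as OpenCV has them. Camera axes: x right, y down, z forward; pixel columns grow to the right and rows downward; lengths in m; the calibration is good to about 2 mm. A picture is of the moment at which its call begins: read the wrist's pose just before it. calibration takes no time and is no camera call; for the wrist camera it gives the pose at the moment of the call.
- robot.close_job(): hands the job in; it is judged then, once.
Trained networks look in the newest picture that a camera, given by its name, has taken for a name from the list of things; names that differ only in an ending like _2 or _b are one class to them, and where a whole thing is asked for, a point or a joint stands for the part that bears it (a point fixed in the world has none). Each returns a list of dicts, best first, with "conf" (0 to 1); they miss things now and then, are a little off and sometimes report something else, mostly with a low value. They report only what shows in the picture. A call takes as long as a camera call. They do not tell look-alikes from the thing itself.
- robot.recognise(camera, query): "centre" ([x, y, z] in m, in world coordinates, good to about 4 mm: the middle of the surface that is visible of it).
- robot.regions_of(camera, query): "pixels" (420x560 bool, what is visible of it).
- robot.landmark_of(camera, query): "centre" ([x, y, z] in m, in world coordinates, good to about 4 mm: a listed point, or the origin of a listed thing).
The state is a dict: "t": time; "q": joint angles; "dq": joint speeds; "joint_torque": joint torques, N m; "tool_pos": TCP position; "orientation": TCP orientation; "force": force on the tool from outside, world axes, zero at the start; "wrist_torque": the same for the moment, N m; "opening": finger opening in m; "gripper_force": force on a finger pad.
Only numpy, scipy, OpenCV 4.12 (cv2) and the standard library are available. Lean on these libraries where they do the work, as an engineer would, in place of code of your own. Each camera call takes 0.05 s, during which the arm holds its last target. There are 200 camera calls.

## Working session

There is one attempt and no reset: what is moved stays moved. The work goes in short steps, Python scripts to look and compute and a tool call to move; the robot and the scene stay as the last step left them, time stands still between calls to the robot, and variables do not carry over. Pictures are saved under pics/ and viewed, at most 10 in all, crops included, and the job is handed in when it is done.

Besides the shell and the picture viewer there is one more tool, called by a JSON object that holds its "op" and its "data". play_rows: Moves the arm, as the interface text tells. Its arguments: {"type":"object","properties":{"increments":{"type":"string"},"force":{"type":"number"}},"required":["increments"]}

```bash
mkdir -p pics; cat > h.py <<'E'
import numpy as np,cv2
from plant import robot
def snap(c,f):
    im=robot.read_camera(c); cv2.imwrite('pics/'+f,im); return im
def lm(c,q,k='landmark_of',n=3):
    for r in getattr(robot,k)(c,q)[:n]: print(c,q,k,np.round(r['centre'],4),round(r['conf'],2),px(c,r['centre']))
def px(c,p):
    K,R,t=cal(c); v=K@(R@np.array(p)+t); return np.round(v[:2]/v[2]).astype(int)
def cal(c):
    d=robot.calibration(c); f=210/np.tan(np.radians(d['vertical_fov'])/2)
    return np.array([[f,0,d['cx']],[0,f,d['cy']],[0,0,1]]),cv2.Rodrigues(np.array(d['rvec'],float))[0],np.array(d['tvec'],float).ravel()
def ray(c,u,v,z):
    K,R,t=cal(c); o=-R.T@t; d=R.T@np.linalg.solve(K,[u,v,1.]); return o+d*(z-o[2])/d[2]
E
python3 - <<'E'
from h import *
a=snap('top','top0.png');b=snap('side','side0.png')
for c in('top','side'):
    for q in('jar','bottle','tester','drawer_floor','tester_drawer0_handle','bore_mouth','pump','rod','spot_plate','watch_glass'): lm(c,q)
s=robot.read_state();print(s['tool_pos'],s['orientation'],s['opening'],s['t'])
E
```

```text
top jar landmark_of [ 0.5374 -0.224   0.0023] 0.58 [345 209]
top jar landmark_of [ 5.827e-01 -3.009e-01  1.000e-04] 0.56 [370 195]
top jar landmark_of [ 0.5638 -0.4025 -0.0008] 0.48 [403 201]
top bottle landmark_of [ 0.4529 -0.3015 -0.0041] 0.73 [371 237]
top tester landmark_of [ 0.5633  0.1038 -0.0012] 0.86 [238 200]
top tester_drawer0_handle landmark_of [ 0.6138 -0.0913  0.0629] 0.9 [303 180]
top bore_mouth landmark_of [0.5315 0.2254 0.1143] 0.82 [192 204]
top pump landmark_of [0.5283 0.2218 0.0016] 0.75 [199 211]
top pump landmark_of [ 0.4534 -0.2991 -0.0022] 0.71 [370 237]
top rod landmark_of [0.5285 0.223  0.0191] 0.41 [198 210]
top spot_plate landmark_of [0.3653 0.352  0.0022] 0.74 [154 264]
top watch_glass landmark_of [ 0.7026 -0.2348 -0.0023] 0.57 [347 157]
side jar landmark_of [ 5.671e-01 -3.994e-01  1.000e-04] 0.98 [314 379]
side jar landmark_of [ 0.5823 -0.3038  0.0018] 0.84 [315 336]
side jar landmark_of [ 5.383e-01 -2.274e-01  2.000e-04] 0.58 [289 310]
side bottle landmark_of [ 0.4542 -0.3021  0.0006] 0.98 [249 341]
side tester landmark_of [ 0.5615  0.1022 -0.0072] 0.7 [286 224]
side drawer_floor landmark_of [0.58  0.017 0.018] 0.79 [296 234]
side tester_drawer0_handle landmark_of [ 0.6114 -0.0979  0.0623] 0.7 [316 247]
side bore_mouth landmark_of [0.5327 0.2277 0.1097] 0.81 [271 164]
side spot_plate landmark_of [ 0.3716  0.3541 -0.0016] 0.94 [218 181]
side watch_glass landmark_of [ 0.6962 -0.2361 -0.0032] 0.84 [365 309]
[ 0.15298833 -0.58016851  0.21863414] [-3.11552988e+00 -4.03779701e-01 -1.45410603e-05] 0.0932644689851527 1.1
```

View pics/top0.png

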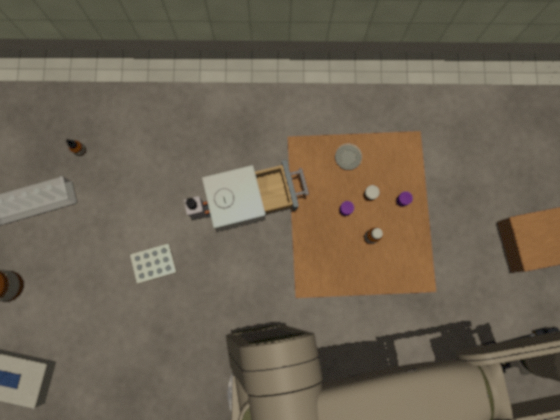

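View pics/side0.png

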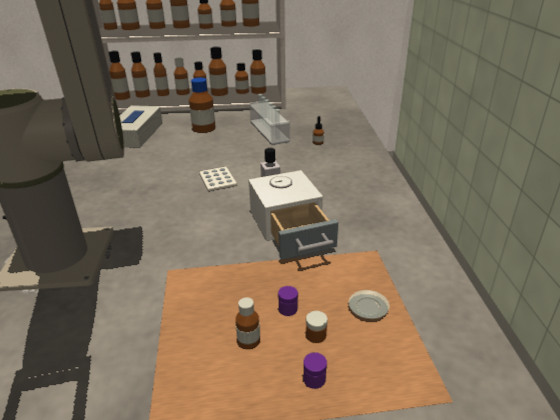

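Jar candidates in the side image are white-capped amber at (316,327), purple at (288,300) and purple at (315,370). Only the amber one with the white cap fits. The item at (249,325) is the taller bottle with a shoulder. I'll confirm in a crop.

```bash
python3 - <<'E'
from h import *
im=cv2.imread('pics/side0.png')[270:400,220:400]
cv2.imwrite('pics/crop.png',cv2.resize(im,None,fx=4,fy=4,interpolation=cv2.INTER_CUBIC))
for c,q in(('side','jar'),('top','jar')):
    for r in robot.regions_of(c,q)[:3]:
        v,u=np.nonzero(r['pixels']);print(c,u.mean(),v.mean(),u.min(),u.max(),v.min(),v.max())
E
```

```text
side 314.08058124174374 369.8137384412153 303 326 352 388
side 287.20566037735847 300.1792452830189 278 297 286 315
side 315.92521739130433 326.22434782608696 306 326 311 342
top 404.1413612565445 199.02094240837695 396 412 192 206
top 370.93548387096774 193.5225806451613 364 378 187 200
top 346.4475138121547 208.7403314917127 339 354 201 216
```

View pics/crop.png

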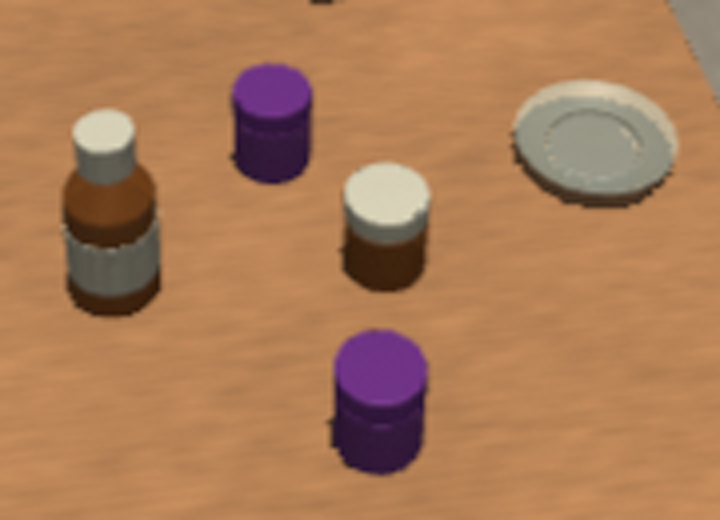

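The crop confirms the amber jar with the white cap at crop (386,225), which is (0.5825,-0.3025). The two purple ones are look-alikes. I'm moving above the jar and aligning yaw with the tester.

{"op": "play_rows", "data": {"increments": "40 -13 0 -8 -1;80 -26 0 -16 -1;120 -39 0 -24 -1;160 -52 0 -32 -1;200 -65 0 -40 -1;240 -78 0 -48 -1;280 -91 0 -56 -1;320 -105 0 -64 -1;360 -118 0 -72 -1;400 -131 0 -80 -1;440 -144 0 -88 -1;470 -154 0 -89.3 -1;486 -159 0 -89.3 -1;486 -159 0 -89.3 -1;486 -159 0 -89.3 -1;486 -159 0 -89.3 -1", "force": 15}}

```text
t: 2.8
tool_pos: [0.5813, -0.3038, 0.2187]
orientation: [-1.935, -2.475, 0.001]
force: [-0.8, -0.5, -0.6]
opening: 0.093
gripper_force: 0.0
```

```bash
python3 - <<'E'
from h import *
s=robot.read_state();print(s['tool_pos'],s['orientation'],s['q'],s['force'])
R=cv2.Rodrigues(np.array(s['orientation']))[0];print(R.round(3))
im=snap('wrist','w1.png'); print(px('wrist',[.5825,-.3025,.048]))
for r in robot.regions_of('wrist','jar')[:3]:
    v,u=np.nonzero(r['pixels']);print(u.mean(),v.mean(),u.min(),u.max(),v.min(),v.max(),r['conf'])
lm('wrist','jar')
snap('top','t1.png');snap('side','s1.png')
for c in('top','side'):
  for q in('tester','drawer_floor','tester_drawer0_handle','bore_mouth'):lm(c,q,n=1)
E
```

```text
[ 0.58125513 -0.30377467  0.21869483] [-1.93505142e+00 -2.47472731e+00  8.19569249e-04] [-5.59433669e-01  2.81136837e-01  1.31673213e+00 -5.04158622e-04
  1.54392114e+00 -8.02972227e-01] [-0.81086004 -0.45910143 -0.58964675]
[[-0.241  0.97  -0.   ]
 [ 0.97   0.241 -0.   ]
 [-0.    -0.    -1.   ]]
[281 193]
250.50783410138249 258.37511520737326 234 266 238 277 0.92
282.0988023952096 189.52295409181636 266 299 170 208 0.72
257.2390331244405 114.74395702775291 239 275 96 133 0.65
wrist jar landmark_of [ 0.5349 -0.2245  0.0024] 0.76 [259 117]
wrist jar landmark_of [ 0.5688 -0.4034 -0.0029] 0.76 [254 252]
wrist jar landmark_of [ 0.5817 -0.305  -0.0028] 0.59 [280 187]
top tester landmark_of [0.564  0.1031 0.001 ] 0.57 [238 200]
top drawer_floor landmark_of [0.5823 0.0175 0.0198] 0.78 [266 193]
top tester_drawer0_handle landmark_of [ 0.6103 -0.0944  0.0617] 0.58 [304 181]
side tester landmark_of [ 0.5629  0.1046 -0.0048] 0.68 [286 222]
side drawer_floor landmark_of [0.5798 0.0161 0.021 ] 0.96 [296 233]
side tester_drawer0_handle landmark_of [ 0.6121 -0.0966  0.0595] 0.72 [316 247]
side bore_mouth landmark_of [0.5342 0.2236 0.1091] 0.72 [272 165]
```

View pics/w1.png

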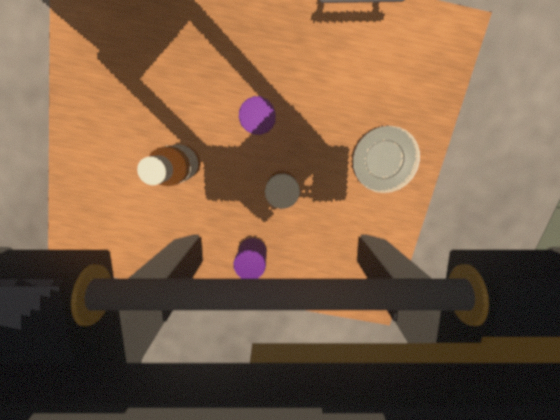

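The wrist view shows the jar cap at (282,190) between the fingers, the bottle at left (165,165) and the watch glass at right (386,158). Both are clear of the descent.

{"op": "play_rows", "data": {"increments": "2 0 30 0 -1;2 0 60 0 -1;2 0 90 0 -1;2 0 120 0 -1;2 0 145 0 -1;2 0 165 0 -1;2 0 185 0 -1;2 0 195 0 -1;2 0 200 0 -1;2 0 200 0 -1;2 0 200 0 1;2 0 200 0 1;2 0 200 0 1;2 0 200 0 1;2 0 200 0 1;2 0 200 0 1;2 0 200 0 1;2 0 200 0 1"}}

```text
t: 5.25
tool_pos: [0.5819, -0.3006, 0.0187]
orientation: [1.933, 2.477, 0.0]
force: [-0.2, -0.1, 0.2]
opening: 0.0406
gripper_force: 15.0
```

{"op": "play_rows", "data": {"increments": "0 0 -25 0 1;0 0 -55 0 1;0 0 -90 0 1;0 0 -120 0 1;10 3 -140 0 1;35 9 -150 0 1;65 17 -150 0 1;95 25 -150 0 1;125 33 -150 0 1;155 41 -150 0 1;185 50 -150 0 1;215 58 -150 0 1;240 64 -150 0 1;260 70 -150 0 1;275 74 -150 0 1;284 76 -150 0 1;288 77 -150 0 1;288 77 -150 0 1;288 77 -150 0 1"}}

```text
t: 7.15
tool_pos: [0.5866, -0.0033, 0.1686]
orientation: [1.933, 2.476, -0.001]
force: [0.5, 0.3, -1.4]
opening: 0.0409
gripper_force: 15.0
```

```bash
python3 - <<'E'
from h import *
s=robot.read_state();print(s['tool_pos'],s['opening'],s['force'])
snap('wrist','w2.png');snap('side','s2.png')
for c in('wrist','side'):
  for q in('drawer_floor','tester_drawer0_handle','tester','bore_mouth'):lm(c,q,n=1)
print(px('wrist',[.5868,-.0024,.078]))
E
```

```text
[ 0.58660185 -0.00325345  0.16857737] 0.040934177296696676 [ 0.49138478  0.25155551 -1.38681179]
wrist drawer_floor landmark_of [0.5822 0.0157 0.0251] 0.56 [280 181]
wrist tester landmark_of [0.5593 0.104  0.0042] 0.61 [279  92]
side tester_drawer0_handle landmark_of [ 0.61   -0.0975  0.0611] 0.82 [315 247]
side tester landmark_of [ 0.561   0.1029 -0.0027] 0.67 [286 222]
side bore_mouth landmark_of [0.5319 0.2263 0.1081] 0.63 [271 165]
[280 211]
```

View pics/w2.png

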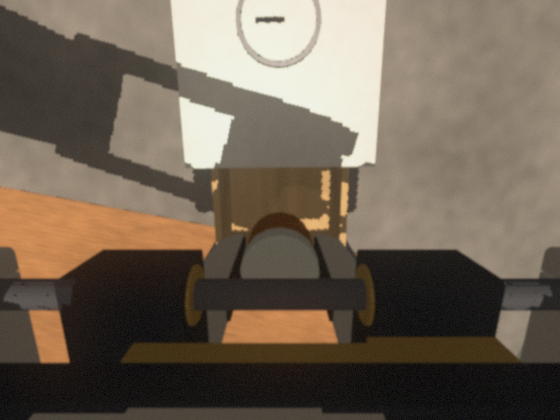

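The drawer (212–350) and cabinet (184–376) are both centred on column ~280, in line with the gripper. Next I'll check the cabinet's front edge (row 165) and the drawer wall for clearance along x.

```bash
python3 - <<'E'
from h import *
p=robot.read_state()['tool_pos'];e=np.array([-.242,.970])
for u,v,z in((280,166,.1),(212,200,.078),(350,200,.078)):
    d=ray('wrist',u,v,z)[:2]-p[:2]; print(d@e, d@[.97,.242])
K,R,t=cal('side')
for q in ((.6118,-.095,.062),):print(px('side',q))
E
```

```text
0.0426408987387219 -4.995250093984584e-05
0.010114349386200198 -0.06057186447635209
0.010291035884856421 0.062484185338912326
[316 246]
```

```bash
python3 -c "
import cv2;im=cv2.imread('pics/s2.png')[130:290,220:400];cv2.imwrite('pics/c2.png',cv2.resize(im,None,fx=3.7,fy=3.7,interpolation=2))"
```

```text
(no output)
```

View pics/c2.png

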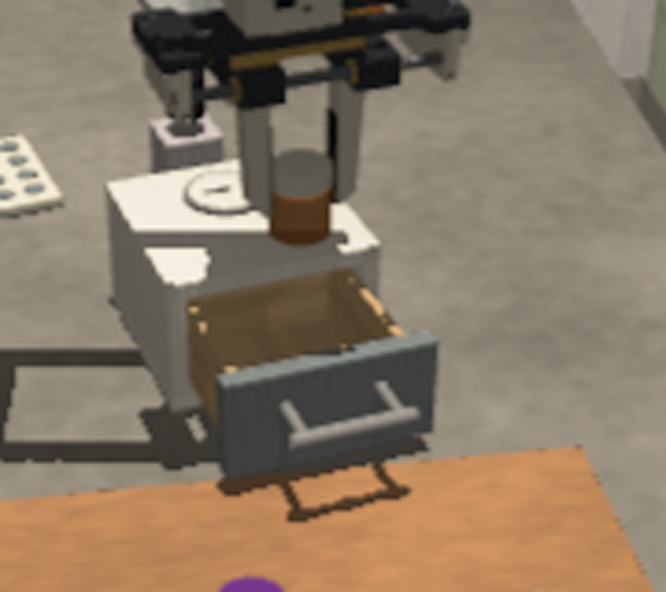

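The crop shows the jar hanging upright over the open drawer, with about 40 mm clear both to the cabinet and to the front panel. I'm lowering it.

{"op": "play_rows", "data": {"increments": "0 0 20 0 1;0 0 45 0 1;0 0 70 0 1;0 0 90 0 1;0 0 105 0 1;0 0 115 0 1;0 0 122 0 1;0 0 125 0 1;0 0 127 0 1;0 0 127 0 1;0 0 127 0 1"}}

```text
t: 8.75
tool_pos: [0.5871, -0.0026, 0.0424]
orientation: [1.932, 2.476, 0.001]
force: [-1.2, -0.2, -0.9]
opening: 0.0409
gripper_force: 15.0
```

{"op": "play_rows", "data": {"increments": "0 0 1 0 1;0 0 2 0 1;0 0 2 0 1;0 0 2 0 0.05;0 0 2 0 -0.05;0 0 2 0 -0.12;0 0 2 0 -0.12;0 0 2 0 -0.12;0 0 -5 0 -0.12;0 0 -20 0 -0.12;0 0 -40 0 -0.12;0 0 -70 0 -0.12;0 0 -100 0 -0.12;0 0 -125 0 -0.12;0 0 -125 0 -0.12"}}

```text
t: 10.25
tool_pos: [0.5898, -0.0028, 0.1733]
orientation: [1.928, 2.471, 0.008]
force: [1.1, 0.3, 0.1]
opening: 0.0521
gripper_force: 0.0
```

```bash
python3 - <<'E'
from h import *
s=robot.read_state();print(s['tool_pos'],s['opening'],s['force'])
snap('side','s3.png');snap('wrist','w3.png')
for c in('wrist','side'):
  for q in('jar','drawer_floor','tester_drawer0_handle'):lm(c,q,n=3)
a=cv2.imread('pics/s3.png')[130:290,220:400];b=cv2.imread('pics/w3.png')
cv2.imwrite('pics/c3.png',np.hstack([cv2.resize(a,(390,347)),cv2.resize(b,(400,347))]))
E
```

```text
[ 0.58979002 -0.00278724  0.17331195] 0.05207332532033175 [1.12388698 0.29965346 0.07893327]
wrist jar landmark_of [ 0.588  -0.0062  0.0172] 0.69 [280 201]
wrist jar landmark_of [ 5.351e-01 -2.273e-01 -2.000e-04] 0.44 [200 347]
wrist drawer_floor landmark_of [0.5802 0.0175 0.0237] 0.9 [279 180]
side jar landmark_of [ 0.5358 -0.2232 -0.0034] 0.77 [287 310]
side jar landmark_of [ 0.5703 -0.4003  0.0007] 0.56 [316 379]
side jar landmark_of [ 0.5907 -0.0027  0.0238] 0.51 [301 236]
side drawer_floor landmark_of [0.5835 0.0144 0.0209] 0.85 [298 234]
side tester_drawer0_handle landmark_of [ 0.6122 -0.0958  0.0606] 0.6 [316 247]
```

View pics/c3.png

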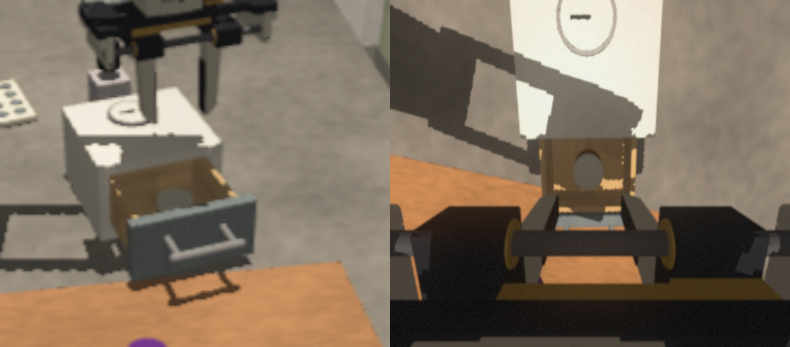

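The jar stands upright in the drawer, at the cap at right-half pixel (588,170). Next I'll close the fingers and go in front of the handle.

{"op": "play_rows", "data": {"increments": "-10 0 0 0 1;-35 0 0 0 1;-65 0 0 0 1;-95 0 0 0 1;-120 0 0 0 1;-138 0 0 0 1;-145 0 0 0 1;-145 0 20 0 1;-145 0 45 0 1;-145 0 70 0 1;-145 0 95 0 1;-145 0 112 0 1;-145 0 122 0 1;-145 0 125 0 1;-145 0 125 0 1;-145 0 125 0 1"}}

```text
t: 12.25
tool_pos: [0.6228, -0.1434, 0.0431]
orientation: [1.931, 2.475, 0.001]
force: [-0.2, 0.8, -0.0]
opening: 0.0007
gripper_force: 0.0
```

{"op": "play_rows", "data": {"increments": "15 0 0 0 1;25 0 0 0 1;31 0 0 0 1;36 0 0 0 1;41 0 0 0 1;47 0 0 0 1;53 0 0 0 1;59 0 0 0 1;65 0 0 0 1;71 0 0 0 1;77 0 0 0 1;83 0 0 0 1;88 0 0 0 1;93 0 0 0 1;98 0 0 0 1;102 0 0 0 1;105 0 0 0 1;107 0 0 0 1;107 0 0 0 1"}}

```text
t: 14.15
tool_pos: [0.5958, -0.039, 0.0416]
orientation: [-1.932, -2.477, -0.0]
force: [-0.8, -0.0, 0.0]
opening: 0.0002
gripper_force: 0.0
```

```bash
python3 - <<'E'
from h import *
s=robot.read_state();print(s['tool_pos'],s['force'])
snap('side','s4.png');snap('top','t4.png')
for c in('top','side'):
  for q in('tester_drawer0_handle','drawer_floor'):lm(c,q,n=1)
E
```

```text
[ 0.59579902 -0.03898467  0.04161279] [-0.75576578 -0.01375796  0.01047091]
top tester_drawer0_handle landmark_of [ 0.5921 -0.0251  0.0612] 0.59 [280 187]
side tester_drawer0_handle landmark_of [ 0.593  -0.0248  0.0623] 0.59 [304 229]
side drawer_floor landmark_of [0.5645 0.0858 0.0202] 0.65 [288 219]
```

{"op": "play_rows", "data": {"increments": "3 0 0 0 1;6 0 0 0 1;9 0 0 0 1;11 0 0 0 1;12 0 0 0 1;13 0 0 0 1;13 0 0 0 1"}}

```text
t: 15.15
tool_pos: [0.5926, -0.0265, 0.0416]
orientation: [-1.932, -2.477, -0.0]
force: [-0.2, -0.6, -0.7]
opening: 0.0003
gripper_force: 0.0
```

{"op": "play_rows", "data": {"increments": "1 0 0 0 1;2 0 0 0 1;3 0 0 0 1;3 0 0 0 1"}}

```text
t: 15.55
tool_pos: [0.5924, -0.0256, 0.0417]
orientation: [1.932, 2.475, -0.002]
force: [1.8, -8.1, -3.1]
opening: -0.0
gripper_force: 4.5
```

{"op": "play_rows", "data": {"increments": "1 0 0 0 1;1 0 0 0 1;1 0 0 0 1"}}

```text
t: 15.85
tool_pos: [0.5924, -0.0255, 0.0418]
orientation: [1.931, 2.473, -0.003]
force: [3.7, -12.4, -3.2]
opening: 0.0007
gripper_force: 6.4
```

The drawer is against its stop: force rises with no further motion, and the handle is at the expected shut position. I'm retreating and going above the pump.

{"op": "play_rows", "data": {"increments": "-10 0 0 0 1;-25 0 0 0 1;-35 0 0 0 1;-35 0 -30 0 1;-35 0 -65 0 1;-35 0 -100 0 1;-35 0 -135 0 0;-20 0 -165 0 -1;5 0 -190 0 -1;35 0 -198 0 -1;70 1 -198 0 -1;105 1 -198 0 -1;140 2 -198 0 -1;175 2 -198 0 -1;205 3 -198 0 -1;230 3 -198 0 -1;248 3 -198 0 -1;256 3 -198 0 -1;258 3 -198 0 -1;258 3 -198 0 -1"}}

```text
t: 17.85
tool_pos: [0.5321, 0.2276, 0.2396]
orientation: [1.933, 2.477, -0.0]
force: [-0.3, -0.2, -0.4]
opening: 0.0926
gripper_force: 0.0
```

```bash
python3 - <<'E'
from h import *
s=robot.read_state();print(s['tool_pos'],s['force'],s['orientation'])
im=snap('wrist','w5.png');snap('side','s5.png')
for c in('wrist','side'):
  for q in('rod','bore_mouth','pump','tester_drawer0_handle','drawer_floor'):lm(c,q,n=1)
for r in robot.regions_of('wrist','rod')[:2]:
    v,u=np.nonzero(r['pixels']);print(u.mean(),v.mean(),u.min(),u.max(),v.min(),v.max(),r['conf'])
E
```

```text
[0.53212881 0.22756851 0.23958964] [-0.31538536 -0.20159627 -0.40361305] [ 1.93281664e+00  2.47654934e+00 -3.88626148e-04]
wrist rod landmark_of [0.5254 0.2273 0.0186] 0.59 [275 185]
wrist bore_mouth landmark_of [0.5291 0.2249 0.1096] 0.75 [276 203]
wrist pump landmark_of [0.5285 0.2264 0.0025] 0.96 [277 184]
wrist drawer_floor landmark_of [0.5271 0.224  0.1105] 0.38 [274 204]
side bore_mouth landmark_of [0.5319 0.225  0.1095] 0.47 [271 165]
side tester_drawer0_handle landmark_of [ 0.4511 -0.303  -0.0011] 0.69 [247 342]
side drawer_floor landmark_of [0.5615 0.0982 0.0215] 0.69 [286 216]
274.2641509433962 212.06454816285998 258 290 193 231 0.6
```

View pics/w5.png

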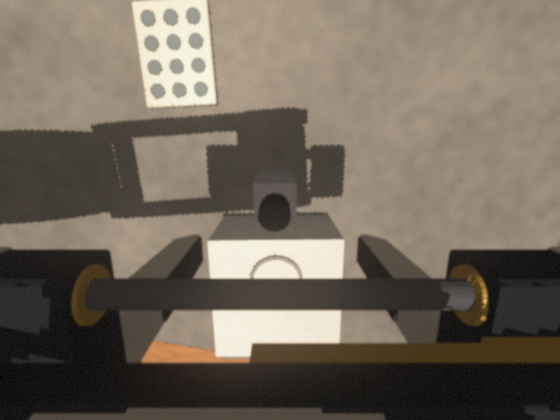

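The wrist view shows the black knob at (274,212), slightly left of the gripper's centre line (280), with the drawer's cabinet below it and the spot plate far off at (175,52).

```bash
python3 - <<'E'
from h import *
p=robot.read_state()['tool_pos'];e=np.array([-.242,.970]);n=np.array([.97,.242])
g=cv2.imread('pics/w5.png').max(2)
m=(g[185:240,250:300]<45).astype(np.uint8);k,l,st,c=cv2.connectedComponentsWithStats(m);i=1+st[1:,4].argmax();print(st[i],c[i]+[250,185])
u,v=c[i]+[250,185]
for z in(.145,.156):
    w=ray('wrist',u,v,z);d=w[:2]-p[:2];print(w,d@e,d@n)
K,R,t=cal('wrist');print('cam',-R.T@t,R[2])
for q in ((.527,.2245,.156),(.527,.2245,.122),(.527,.2245,.110)):print(px('wrist',q))
im=cv2.imread('pics/w5.png')[170:250,230:320];cv2.imwrite('pics/c5.png',cv2.resize(im,None,fx=6,fy=6))
E
```

```text
[ 10   9  28  24 331] [273.3897281  203.35347432]
[0.52460399 0.23268984 0.145     ] 0.006197049826396562 -0.005934739945438921
[0.52420253 0.23522325 0.156     ] 0.008751613102372222 -0.005711066642183438
cam [0.51507701 0.29281038 0.40604148] [ 0.05890027 -0.23359928 -0.97054734]
[274 216]
[274 206]
[274 204]
```

View pics/c5.png

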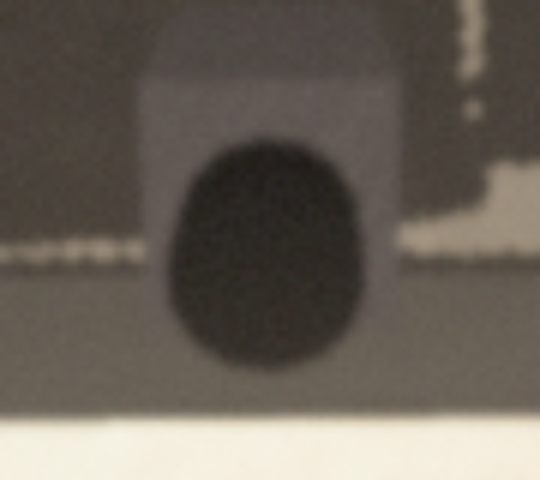

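Knob outline columns 258–291 and rows 193–232 match an axis at (0.527, 0.2245), which is -2 / -5.5 mm in tool axes. I'm descending to mid-knob and closing gently.

{"op": "play_rows", "data": {"increments": "-2 -5.5 15 0 -1;-2 -5.5 35 0 -1;-2 -5.5 55 0 -1;-2 -5.5 75 0 -1;-2 -5.5 90 0 -1;-2 -5.5 103 0 -1;-2 -5.5 112 0 -1;-2 -5.5 117 0 -1;-2 -5.5 119 0 -1;-2 -5.5 119 0 -1;-2 -5.5 119 0 -1;-2 -5.5 119 0 -1"}}

```text
t: 19.7
tool_pos: [0.5275, 0.225, 0.1214]
orientation: [1.932, 2.476, 0.002]
force: [0.8, 0.4, 0.4]
opening: 0.0928
gripper_force: 0.0
```

```bash
python3 - <<'E'
from h import *
s=robot.read_state();print(s['tool_pos'],s['force'],s['wrist_torque'])
K,R,t=cal('wrist')
im=snap('wrist','w6.png')[180:400,160:400];cv2.imwrite('pics/c6.png',cv2.resize(im,None,fx=2.7,fy=2.7))
for q in ((.527,.2245,.156),(.527,.2245,.122)):print(px('wrist',q))
E
```

```text
[0.52750731 0.2249904  0.12140061] [0.84920327 0.40215799 0.38095443] [-0.09081776 -0.08906646 -0.00888592]
[279 276]
[279 250]
```

View pics/c6.png

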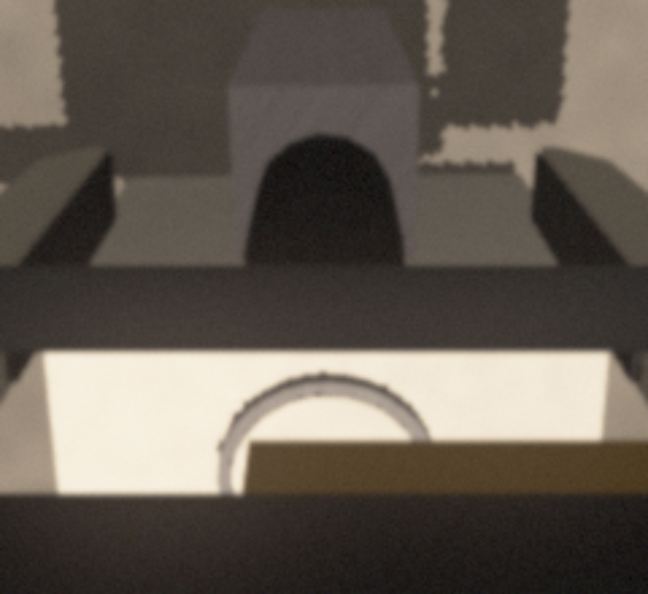

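The knob at crop column 325 is exactly midway between the finger pads (113 and 537). I'm closing now.

{"op": "play_rows", "data": {"increments": "0 0 0 0 0;0 0 0 0 0.2;0 0 0 0 0.3;0 0 0 0 0.4;0 0 0 0 0.5;0 0 0 0 1;0 0 0 0 1;0 0 0 0 1;0 0 0 0 1;0 0 0 0 1", "force": 12}}

```text
t: 20.75
tool_pos: [0.527, 0.2249, 0.1206]
orientation: [-1.933, -2.477, -0.0]
force: [0.8, 0.2, -1.3]
opening: 0.0295
gripper_force: 12.0
```

```bash
python3 - <<'E'
from h import *
for i in range(3):
    robot.read_camera('side');s=robot.read_state();f=s['force']
    print(s['tool_pos'],'fx_tool',f[0]*-.242+f[1]*.97,'fy',f[0]*.97+f[1]*.242,f[2],s['wrist_torque'],s['opening'])
E
```

```text
[0.52705774 0.22481932 0.12062203] fx_tool -0.1858661450085483 fy 1.022735998775089 -0.8280321837947916 [-0.01429569 -0.1807108   0.01413917] 0.0298492661792234
[0.52705677 0.22484392 0.12063904] fx_tool 1.0979689991080734 fy 0.09421783445111317 -0.6138347427269952 [-0.03044609 -0.24908846 -0.0630035 ] 0.02970007217817248
[0.52706916 0.22482034 0.12066545] fx_tool 0.6673615463655417 fy -0.029641172442337188 -0.38999971394444133 [ 0.00206727 -0.25678315  0.04682821] 0.029797226867315636
```

{"op": "play_rows", "data": {"increments": "0 0 -2 0 1;0 0 -4 0 1;0 0 -6 0 1;0 0 -8 0 1;0 0 -8 0 1;0 0 -8 0 1", "force": 15}}

```text
t: 21.5
tool_pos: [0.527, 0.2248, 0.1287]
orientation: [-1.933, -2.477, -0.0]
force: [-1.4, -0.3, -0.7]
opening: 0.0297
gripper_force: 15.0
```

```bash
cat > f.py <<'E'
from h import *
for i in range(4):
    robot.read_camera('side');s=robot.read_state();f=s['force']
    print(s['tool_pos'].round(4),'fx_tool',f[0]*-.242+f[1]*.97,'fy',f[0]*.97+f[1]*.242,f[2],s['wrist_torque'].round(2),s['opening'])
E
python3 f.py
```

```text
[0.5269 0.2248 0.1286] fx_tool 0.0961063093820918 fy -0.5592686679395592 -2.1251737702626876 [-0.01 -0.07  0.  ] 0.029762520395385097
[0.5269 0.2248 0.1285] fx_tool 0.26340314304181167 fy 0.8055945787823853 -2.3833038831698588 [-0.   -0.11 -0.  ] 0.029841239312223104
[0.5269 0.2248 0.1285] fx_tool 0.1222519534554852 fy -0.09418954139861671 -2.552059557912564 [-0.1  -0.1   0.03] 0.029486821869419526
[0.5269 0.2248 0.1285] fx_tool -1.0650914635186948 fy 0.011881117264560592 -1.6010795046686084 [-0.04 -0.17 -0.03] 0.030043491831537632
```

Carrying about 2.4 N, which is the rod's weight, with no side force. I'm raising it to about 51 mm in total.

{"op": "play_rows", "data": {"increments": "0 0 -4 0 1;0 0 -8 0 1;0 0 -12 0 1;0 0 -16 0 1;0 0 -20 0 1;0 0 -24 0 1;0 0 -28 0 1;0 0 -32 0 1;0 0 -36 0 1;0 0 -39 0 1;0 0 -41 0 1;0 0 -43 0 1;0 0 -43 0 1;0 0 -43 0 1;0 0 -43 0 1;0 0 -43 0 1"}}

```text
t: 23.3
tool_pos: [0.5269, 0.2248, 0.1714]
orientation: [-1.932, -2.477, 0.0]
force: [-0.7, -0.6, -2.0]
opening: 0.0297
gripper_force: 15.0
```

```bash
python3 f.py; python3 - <<'E'
from h import *
for c in('side','top'):
  snap(c,c+'9.png')
  for q in('rod','tester_drawer0_handle','drawer_floor'):lm(c,q,n=1)
a=cv2.imread('pics/side9.png');b=cv2.imread('pics/s5.png')
for r in robot.regions_of('side','tester_drawer0_handle')[:1]:
    v,u=np.nonzero(r['pixels']);print(u.mean(),v.mean(),r['conf'],px('side',[.591,-.011,.062]))
print(np.abs(a[205:270,255:345].astype(int)-b[205:270,255:345]).mean())
E
```

```text
[0.5269 0.2248 0.1715] fx_tool -0.08218124561538465 fy 0.34597895512688587 -2.2404831706187465 [-0.06 -0.07 -0.01] 0.02988074582756641
[0.527  0.2248 0.1715] fx_tool -0.23752027527980987 fy 0.27795010718014534 -1.5724732573534248 [-0.03 -0.14  0.05] 0.02968186154803569
[0.527  0.2248 0.1715] fx_tool 0.13451619237628526 fy -0.8613576322033719 -2.0696840016245175 [ 0.01 -0.1  -0.02] 0.029619170150805927
[0.527  0.2248 0.1716] fx_tool 0.8063979597570154 fy 1.1151586941522096 -2.03139828686271 [-0.03 -0.07 -0.  ] 0.029500393763040495
side rod landmark_of [0.5255 0.2256 0.0708] 0.5 [269 177]
side tester_drawer0_handle landmark_of [ 0.5882 -0.0124  0.0603] 0.72 [301 226]
side drawer_floor landmark_of [0.5603 0.1001 0.018 ] 0.98 [286 216]
top rod landmark_of [0.3668 0.3567 0.0006] 0.16 [153 264]
top tester_drawer0_handle landmark_of [ 0.5891 -0.011   0.0607] 0.93 [276 188]
294.39113680154145 219.19845857418113 0.67 [302 225]
0.8992592592592593
```

Rod at z≈0.071 (raised 51 mm), side force about 0, drawer shut (handle at the expected position). Handing in.

```bash
python3 -c "
from plant import robot
print(robot.close_job())"
```

```text
the job is handed in; nothing more can be done
None
```

I handed in the job with the jar upright in the shut drawer and the rod held still, raised about 51 mm with almost no side force; no verdict came back.

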